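Clear a parts case and flip its lid open

TASK

A carton has been left standing on the lid of one of the two steel parts cases. With the fingers, gently push it sideways across onto the lid of the neighbouring case until it stands wholly there, upright, never picking it up; then flip the freed lid up by its finger tab and over past upright until it leans back on its stops and stays open by itself. Keep the other case shut and leave everything else on the counter where it is.

Things in the scene. Friction and masses are not known exactly. Their poses are not given: they have to be found in the camera images.
- carton: brown cardboard carton with white labels, 70 mm (its x) by 60 mm (its y), 54 mm high, 0.2 to 0.4 kg. Origin: centre of its underside. It stands within 25 mm of the middle of the loaded case's lid.
- loaded_case: the case that the carton stands on at the start: sheet-steel parts case, 120 mm deep (x), 180 mm wide (y), fixed in a steel tray with a 12 mm rim. Origin: centre of its underside, 4 mm above the counter; x points from the tab to the hinge, y along the hinge, z up. The flat lid top is 128 x 188 mm, 90 mm above the origin. 
- free_case: the neighbour, onto whose lid the carton goes; identical and parallel, on the left or the right (it varies), 194 mm off centre to centre along y; the lid tops are level, 6 mm apart. sheet-steel parts case, 120 mm deep (x), 180 mm wide (y); its origin, axes and lid are as on the loaded case.
- loaded_lid (a joint): angle of the loaded case's lid: 0 closed, grows as it opens. The lid falls shut below about 1.6 rad (its over-center point), and beyond that falls back by its own weight to the stops at 1.95 rad. 0.28 kg, about 1.5 N at the tab starts it; no latch.
- free_lid (a joint): angle of the other case's lid, 0 closed; must stay closed.
- loaded_lid_tab (a point): middle of the finger tab on the freed lid, 14 mm out from the lid's front edge, mid-thickness; moves with the lid, closed it is 93 mm above the case's origin. The steel tab is 70 mm wide (y), 4 mm thick, sticks out 25 mm towards -x of the case and flares up 20 degrees. Below it is free space. The lid's edges have skirts 14 mm deep, so the front skirt stands right behind the tab.
- loaded_lid_hinge (a point): middle of the hinge axis of the loaded case's lid, at the lid's far edge, 88 mm above the case's origin; the tab point is 141 mm from it. The lid turns about its y axis.
- hub_flange: blue round hub flange lying flat, 104 mm across, 20 mm high, in front of the cases. Origin: centre of its underside. Leave alone.
- spanner: open-ended steel spanner 160 mm long lying on the counter in front of the cases. Leave alone.
- oil_filter: white oil filter canister with dark bands, 76 mm across, 90 mm high, standing to the left (+y) of the cases. Origin: centre of its underside. Leave alone.
- rubber_boot: black ribbed rubber boot, 68 mm across at the foot, 85 mm high, standing to the right (-y) of the cases. Origin: centre of its underside. Leave alone.
- grease_jar: white jar with a black cap, 60 mm across, 70 mm high, standing beyond the cases. Origin: centre of its underside. Leave alone.
- pad_box: red box 90 x 130 x 50 mm standing beyond the cases. Origin: centre of its underside. Leave alone.
- drum_spacer: stepped steel spacer, 52 mm across, 45 mm high, standing left of the cases. Origin: centre of its underside. Leave alone.
Things that resemble listed ones, but are neither listed nor needed, are in the scene too. Leave any orange, red or turquoise look-alike of the carton alone.

How it is judged:
By the outcome, as a careful person would: the job done as asked, in the order asked, and still so for the second after the job is handed in, with the robot touching nothing.
It also fails if it takes over 64 s, if anything falls off the work surface, if the arm or the gripper's body presses on something with over 40 N, if the wrist force passes 120 N, or if a joint passes its speed limit or range.

ROBOT

A 7-joint arm with a two-finger parallel gripper is mounted at the origin on the work surface. World frame = base frame: x ahead of the robot, y to its left, z up, the work surface at z = 0. Lengths are in m, angles in rad, forces in N, time in s.
With the tool pointing down it reaches from about 0.4 to 0.85 m from the base axis. Payload 4.5 kg.
Tool frame: the origin (TCP) lies at the very end of the fingers, on their centre line; the grasp point (between the pads) lies 19 mm behind it (r.grip_depth is the distance from the TCP to the grasp point, in m); z points along the fingers, x is the direction in which the jaws open and shut, and the axes are right-handed (so a half turn about z gives the same grasp; the last joint's range is limited). The gripper opens to 88 mm and grips with 3 to 60 N. Pads are 18 mm wide; open, the fingers measure 123 mm over their backs; the gripper's body (75 mm by 187 mm) begins 45 mm behind the grasp point.
Start: joints at [-1.293, 0.689, -0.195, 1.565, 0.157, 0.902, -0.215], TCP at [0.151, 0.607, 0.21] pointing down, gripper open.
Joint ranges: [-3.01, 3.01], [-0.46, 2.08], [-1.47, 1.51], [0.13, 2.56], [-1, 4.14], [0.04, 2.09], [-2.66, 2.66]. Speed limits (rad/s): [2.57, 2.57, 3.14, 3.14, 3.14, 3.14, 3.14].

INTERFACE

Orientations are given as a unit quaternion [x, y, z, w].
In Python, from plant import r gives the robot as it stands. The module is installed in compiled form; this text tells all that it offers.
- The arm moves only by the shell command python3 -m jog 'ROWS' [FORCE]. ROWS is JSON, a list of rows, each a list of 5 numbers: the shift along the tool's x, y, z in units of 1 m (1.0 is 1 m), then the turn about the tool's z in units of 360 degrees (1.0 is 360 degrees), then the closure, from 0 (fully open) to 1 (shut). In form: [[dx, dy, dz, yaw, fingers], ...]. A call has 1 to 20 rows; each row shifts and turns the commanded pose from where the row before left it, along the tool's axes as they then stand; what a row does not reach is not made up. A row lasts 1/10 s, in which the tool goes at most 50 mm and 8.59 degrees, less where a joint would pass 70% of its speed; a pose out of reach is approached as far as the arm can. A call with a number of a shift or a turn outside -1 to 1 is refused whole. A call with a gripper value outside its range is refused whole. The fingers move at their own pace and stop on an object; FORCE is the grip in N (left out, the last holds). Time passes only in rows, so rows that do not move let the fingers close. It gives the time, the measured TCP pose, the force and the opening at its end, in the units of the state.
- r.get_state(): the state, without advancing time (a new reading comes with each control period).
- r.snapshot(name): name is "scene" or "side" or "wrist"; returns the picture (384x512x3 uint8, red, green, blue); there is no depth.
- r.get_calibration(name): a dict with "mtx" (3x3 intrinsics, pixels), "R" (3x3) and "t" (3): a world point X has camera coordinates R X + t. Camera axes: x right, y down, z forward; pixel columns grow to the right and rows downward; lengths in m; the calibration is good to about 2 mm. A picture is of the moment at which its call begins: read the wrist's pose just before it. get_calibration takes no time and is no camera call; for the wrist camera it gives the pose at the moment of the call.
- r.finish_job(): hands the job in, once; it reports no verdict.
Trained networks look in the newest picture that a camera, given by its name, has taken for a name from the list of things; names that differ only in an ending like _2 or _b are one class to them, and where a whole thing is asked for, a point or a joint stands for the part that bears it (a point fixed in the world has none). Each returns a list of dicts, best first, with "score" (0 to 1); they miss things now and then, are a little off and sometimes report something else, mostly with a low value. They report only what shows in the picture. A call takes as long as a camera call. They do not tell look-alikes from the thing itself.
- r.cut_out(thing, camera): "pixels" (384x512 bool, what is visible of it) and "rect" ([left, top, right, bottom] in pixels, round what is visible of it).
The state is a dict: "clock": time; "q": joint angles; "qd": joint speeds; "joint_torque": joint torques, N m; "tool_pos": TCP position; "eef_rot": TCP orientation; "contact_force": force on the tool from outside, world axes, zero at the start; "moment": the same for the moment, N m; "opening": opening from 0.0 (shut) to 1.0 (fully open).
Only numpy, scipy, OpenCV 4.12 (cv2) and the standard library are available. Lean on these libraries where they do the work, as an engineer would, in place of code of your own. Each camera call takes 0.05 s, during which the arm holds its last target.

## Working session

There is one attempt and no reset: what is moved stays moved. The work goes in short steps, Python scripts to look and compute and a shell command to move; the robot and the scene stay as the last step left them, time stands still between calls to the robot, and variables do not carry over. Pictures are saved under pics/ and viewed, and the job is handed in when it is done.

```bash
mkdir -p pics; python3 - <<'E'
from plant import r
import cv2,numpy as np
s=r.get_state()
print({k:np.round(v,3).tolist() for k,v in s.items()})
for n in ("scene","side"):
    im=r.snapshot(n); cv2.imwrite(f"pics/{n}0.png",im[:,:,::-1])
    for t in ("carton","loaded_case","loaded_lid_tab","free_case","loaded_lid"):
        try:
            for d in r.cut_out(t,n)[:3]: print(n,t,round(d["score"],2),np.round(d["rect"]).tolist(), int(d["pixels"].sum()))
        except Exception as e: print(t,e)
    c=r.get_calibration(n); print(np.round(c["mtx"],1).tolist(),np.round(c["R"],3).tolist(),np.round(c["t"],3).tolist())
E
```

```text
{'clock': 0.0, 'q': [-1.293, 0.69, -0.195, 1.566, 0.157, 0.902, -0.215], 'qd': [-0.001, 0.0, -0.001, 0.002, -0.0, 0.0, 0.002], 'joint_torque': [0.0, -52.756, -1.267, -15.343, -0.053, 0.007, 0.0], 'tool_pos': [0.151, 0.606, 0.209], 'eef_rot': [0.788, 0.616, -0.001, 0.001], 'contact_force': [-0.238, 0.187, -0.417], 'moment': [-0.046, -0.016, 0.046], 'opening': 1.001}
scene carton 0.91 [283.0, 167.0, 314.0, 197.0] 563
scene carton 0.88 [297.0, 223.0, 335.0, 259.0] 869
scene carton 0.68 [232.0, 172.0, 264.0, 206.0] 775
scene loaded_case 0.63 [218.0, 174.0, 292.0, 245.0] 2687
scene loaded_case 0.43 [188.0, 147.0, 252.0, 210.0] 1892
scene loaded_lid_tab 0.77 [217.0, 180.0, 293.0, 226.0] 1599
scene free_case 0.65 [186.0, 149.0, 252.0, 208.0] 1955
scene free_case 0.64 [144.0, 195.0, 194.0, 238.0] 1178
scene free_case 0.5 [384.0, 245.0, 405.0, 270.0] 390
scene loaded_lid 0.92 [218.0, 179.0, 291.0, 226.0] 1517
[[371.4, 0.0, 250.5], [0.0, 371.4, 187.8], [0.0, 0.0, 1.0]] [[-0.741, 0.672, -0.004], [0.407, 0.444, -0.798], [-0.535, -0.593, -0.602]] [0.419, -0.163, 1.453]
side carton 0.95 [254.0, 162.0, 284.0, 192.0] 671
side carton 0.85 [260.0, 125.0, 284.0, 152.0] 492
side carton 0.82 [184.0, 208.0, 212.0, 234.0] 648
side loaded_case 0.73 [232.0, 157.0, 295.0, 213.0] 1621
side loaded_case 0.53 [231.0, 158.0, 290.0, 211.0] 1598
side loaded_lid_tab 0.81 [233.0, 156.0, 292.0, 208.0] 1740
side free_case 0.82 [242.0, 205.0, 312.0, 283.0] 3802
side loaded_lid 0.64 [234.0, 159.0, 291.0, 211.0] 1585
side loaded_lid 0.42 [319.0, 193.0, 366.0, 243.0] 1503
[[414.5, 0.0, 254.3], [0.0, 414.5, 193.4], [0.0, 0.0, 1.0]] [[0.94, -0.34, 0.01], [-0.26, -0.736, -0.625], [0.22, 0.585, -0.781]] [-0.522, 0.209, 1.155]
```

```bash
python3 - <<'E'
import cv2
for n,(a,b,c,d) in (("scene",(130,120,380,300)),("side",(160,110,400,290))):
    im=cv2.imread(f"pics/{n}0.png"); cv2.imwrite(f"pics/{n}0c.png",cv2.resize(im[b:d,a:c],None,fx=3.2,fy=3.2,interpolation=cv2.INTER_CUBIC))
E
```

```text
(no output)
```

View pics/scene0.png

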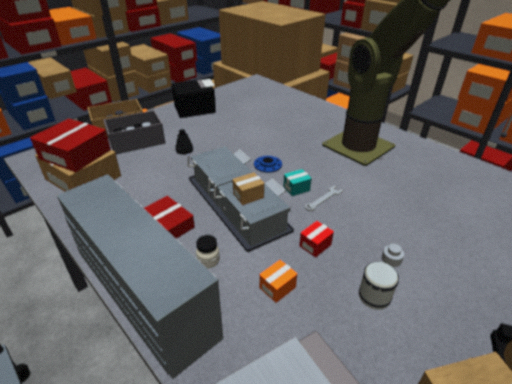

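View pics/scene0c.png

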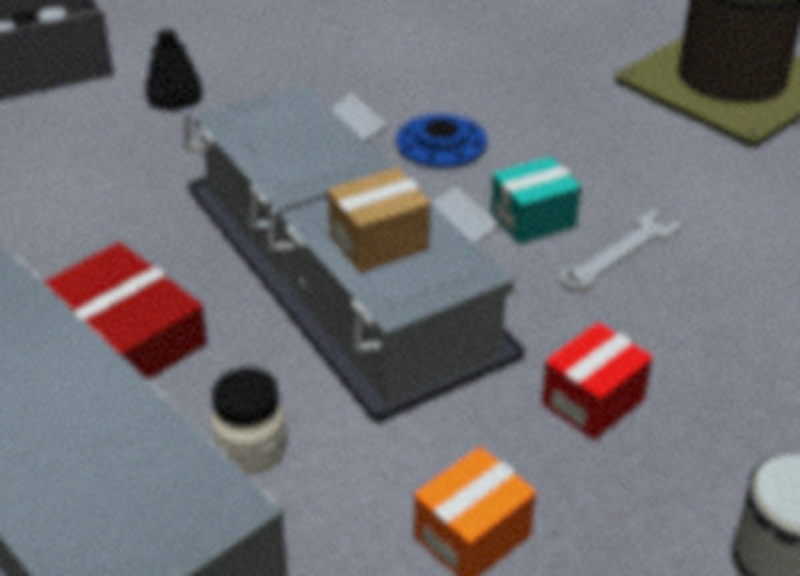

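View pics/side0c.png

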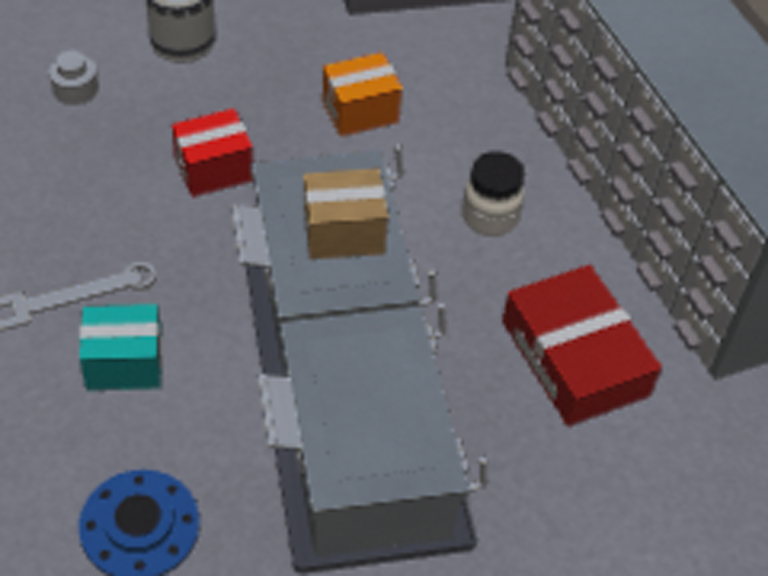

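```bash
cat > h.py <<'E'
from plant import r
import numpy as np, cv2
def proj(c,X):
    P=np.atleast_2d(X)@c["R"].T+c["t"]; p=P@c["mtx"].T; return p[:,:2]/p[:,2:]
def back(c,uv,z):
    d=np.linalg.inv(c["mtx"])@[uv[0],uv[1],1]; d=c["R"].T@d; o=-c["R"].T@c["t"]
    return o+d*(z-o[2])/d[2]
def T(p,L):
    L=np.atleast_2d(L).astype(float); c,s=np.cos(p[2]),np.sin(p[2])
    return np.c_[p[0]+c*L[:,0]-s*L[:,1],p[1]+s*L[:,0]+c*L[:,1],L[:,2]]
E
python3 - <<'E'
from h import *
from scipy.optimize import least_squares
f=3.2
S={"scene":((130,120),{(-64,94):(512,287),(64,94):(385,332),(64,-94):(285,212),(64,-288):(200,122),(-64,-288):(305,85)}),
"side":((160,110),{(-64,94):(255,160),(-64,-94):(277,316),(64,-94):(418,300),(64,94):(385,155),(-64,-100):(282,322),(64,-100):(422,308),(-64,-288):(308,505),(64,-288):(470,488)})}
data=[]
for n,(o,d) in S.items():
    c=r.get_calibration(n)
    for k,v in d.items(): data.append((n,c,np.array([k[0]/1e3,k[1]/1e3,.094]),np.array(v)/f+o))
def res(p): return np.concatenate([(proj(c,T(p,L))[0]-uv) for n,c,L,uv in data])
s=least_squares(res,[.5,.2,0],loss='soft_l1'); p=s.x
print(np.round(p,4)); print(np.round(res(p).reshape(-1,2),1).tolist())
# per camera
for n in S:
    dd=[x for x in data if x[0]==n]
    q=least_squares(lambda p:np.concatenate([(proj(c,T(p,L))[0]-uv) for _,c,L,uv in dd]),p).x; print(n,np.round(q,4))
np.save("case.npy",p)
# carton: top corners at z=.148 ; side crop
cc={"side":[(305,175),(382,170),(387,210),(308,217)],"scene":[(330,188),(395,170),(430,207),(362,228)]}
for n in cc:
    c=r.get_calibration(n);o=np.array(S[n][0])
    P=np.array([back(c,np.array(v)/f+o,.148) for v in cc[n]]); print(n,np.round(P[:,:2],3).tolist(),P.mean(0).round(3))
for n in S:
    c=r.get_calibration(n); im=cv2.imread(f"pics/{n}0.png")
    im=cv2.resize(im,None,fx=f,fy=f,interpolation=cv2.INTER_CUBIC)
    for rect in ([(-64,94),(64,94),(64,-94),(-64,-94)],[(-64,-100),(64,-100),(64,-288),(-64,-288)]):
        q=proj(c,T(p,[[a/1e3,b/1e3,.094] for a,b in rect]))*f+f/2-.5
        cv2.polylines(im,[q.astype(int)],True,(0,0,255),1)
    q=proj(c,T(p,[[-.078,0,.097],[-.064,.035,.094],[-.064,-.035,.094]]))*f
    for u in q: cv2.circle(im,tuple(u.astype(int)),3,(0,255,0),1)
    ox,oy=[int(a*f) for a in S[n][0]]
    cv2.imwrite(f"pics/{n}0f.png",im[oy:oy+560,ox:ox+780])
E
```

```text
[ 0.5999  0.0436 -0.2077]
[[-0.6, -1.8], [-1.6, 0.4], [-2.5, 0.3], [-2.0, -2.0], [-0.2, -0.6], [-0.8, -0.0], [0.1, -0.7], [0.3, -0.5], [-0.9, -2.3], [-1.2, -0.9], [-0.5, -1.3], [0.1, 0.9], [-1.3, 0.2]]
scene [ 0.5988  0.0483 -0.2084]
side [ 0.6011  0.0414 -0.2112]
side [[0.581, 0.067], [0.649, 0.049], [0.635, 0.003], [0.566, 0.018]] [0.608 0.034 0.148]
scene [[0.629, -0.0], [0.569, 0.018], [0.585, 0.078], [0.646, 0.061]] [0.607 0.039 0.148]
```

```bash
python3 -c "
import cv2,numpy as np
a=cv2.imread('pics/scene0f.png');b=cv2.imread('pics/side0f.png')
cv2.imwrite('pics/f0.png',np.hstack([a[60:500,170:560],b[120:560,200:590]]))"
```

```text
(no output)
```

View pics/f0.png

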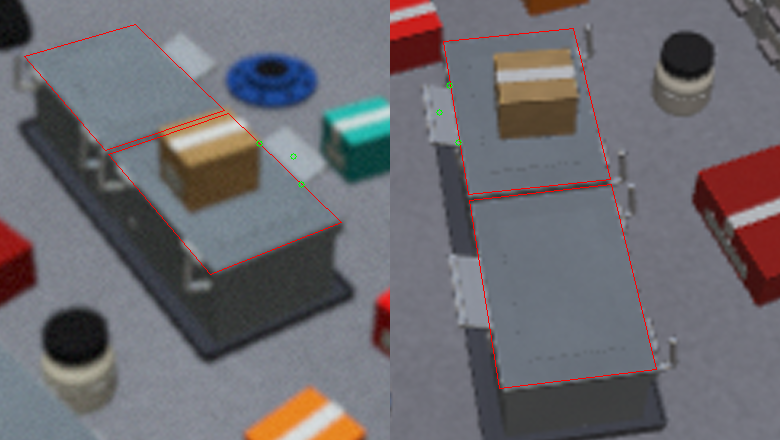

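```bash
cat >> h.py <<'E'
from scipy.optimize import minimize
def fit_carton(g,z0,names=("scene","side"),maxd=40):
    M=[]
    for n in names:
        c=r.get_calibration(n); u=proj(c,[[g[0],g[1],z0+.027]])[0]
        ds=[d for d in r.cut_out("carton",n) if np.hypot(*(np.array([d["rect"][0]+d["rect"][2],d["rect"][1]+d["rect"][3]])/2-u))<maxd]
        if not ds: print("no",n); continue
        d=min(ds,key=lambda d:np.hypot(*(np.array([d["rect"][0]+d["rect"][2],d["rect"][1]+d["rect"][3]])/2-u)))
        M.append((n,c,d["pixels"])); print(n,d["rect"],d["score"])
    B=np.array([[a,b,z] for a in(-.035,.035) for b in(-.03,.03) for z in(z0,z0+.054)])
    def cost(p,pr=False):
        t=0
        for n,c,m in M:
            q=proj(c,T(p,B)); h=cv2.convexHull((((q+.5)*4)).astype(np.float32).round().astype(np.int32))
            im=np.zeros((384*4,512*4),np.uint8); cv2.fillConvexPoly(im,h,255)
            a=cv2.resize(im,(512,384),interpolation=cv2.INTER_AREA)/255.
            t+=np.abs(a-m).sum()/m.sum()
        return t
    best=None
    for y in (-.15,0,.15):
        s=minimize(cost,[g[0],g[1],g[2]+y],method="Nelder-Mead",options=dict(initial_simplex=np.array([[g[0],g[1],g[2]+y],[g[0]+.01,g[1],g[2]+y],[g[0],g[1]+.01,g[2]+y],[g[0],g[1],g[2]+y+.1]])))
        if best is None or s.fun<best.fun: best=s
    return best.x,best.fun
def local(p,X):
    d=np.array(X[:2])-p[:2]; c,s=np.cos(p[2]),np.sin(p[2]); return np.array([c*d[0]+s*d[1],-s*d[0]+c*d[1]])
def tool():
    from scipy.spatial.transform import Rotation as Ro
    s=r.get_state(); R=Ro.from_quat(s["eef_rot"]).as_matrix(); return s,np.array(s["tool_pos"]),R
def plan(target,xang):
    """target world xyz, desired world angle of tool x"""
    s,p,R=tool(); d=R.T@(np.array(target)-p); a=np.arctan2(R[1,0],R[0,0])
    w=(xang-a+np.pi)%(2*np.pi)-np.pi
    print("t",round(s["clock"],2),"pos",p.round(4),"xang",round(np.degrees(a),2),"tool shift",d.round(4),"yaw turns",round(-w/2/np.pi,4),"F",np.round(s["contact_force"],2))
E
python3 - <<'E'
from h import *
p=np.load("case.npy")
x,f=fit_carton([.607,.037,p[2]],.094)
print(x.round(4),f,local(p,x).round(4)); np.save("carton.npy",x)
l=local(p,x)
t=T(p,[[l[0],l[1]+.03+.009+.025,.2]])[0]; print(t)
plan(t,x[2])
E
```

```text
scene [232.1, 171.6, 264.1, 205.8] 0.68
side [254.1, 161.8, 283.8, 191.5] 0.95
[ 0.6053  0.0322 -0.2855] 0.20718966942577233 [ 0.0076 -0.01  ]
[0.61845408 0.09480831 0.2       ]
t 0.7 pos [0.1509 0.6066 0.2101] xang 76.03 tool shift [-0.3838  0.5773  0.01  ] yaw turns 0.2566 F [-0.11  0.68  0.46]
```

```bash
python3 -m jog '[[-0.01,0.015,0,0,0.68],[-0.02,0.03,0,0,0.68],[-0.027,0.041,0,0,0.68],[-0.027,0.041,0,0,0.68],[-0.027,0.041,0,0,0.68],[-0.027,0.041,0,0,0.68],[-0.027,0.041,0,0,0.68],[-0.027,0.041,0,0,0.68],[-0.027,0.041,0,0,0.68],[-0.027,0.041,0,0,0.68],[-0.027,0.041,0,0,0.68],[-0.027,0.041,0,0,0.68],[-0.027,0.041,0,0,0.68],[-0.027,0.041,0,0,0.68],[-0.02,0.03,0,0,0.68],[-0.01,0.015,0,0,0.68],[0,0,0,0,0.68]]' 20
python3 - <<'E'
from h import *
plan([0.6185,0.0948,.2],-.208)
print(r.get_state()["q"])
E
```

```text
clock: 2.4
tool_pos: [0.6247, 0.0895, 0.2096]
eef_rot: [0.79, 0.614, -0.0, 0.001]
contact_force: [-0.4, 0.8, 0.3]
opening: 0.318
t 2.4 pos [0.6247 0.0895 0.2096] xang 75.69 tool shift [ 0.0036 -0.0074  0.0096] yaw turns 0.2434 F [-0.42  0.85  0.27]
[-0.07192716  0.70235068 -0.2647176   1.54468672  0.21621919  0.9227705
  0.91337401]
```

```bash
python3 -m jog '[[0,0,0,-0.0117,0.68],[0,0,0,-0.0217,0.68],[0,0,0,-0.0217,0.68],[0,0,0,-0.0217,0.68],[0,0,0,-0.0217,0.68],[0,0,0,-0.0217,0.68],[0,0,0,-0.0217,0.68],[0,0,0,-0.0217,0.68],[0,0,0,-0.0217,0.68],[0,0,0,-0.0217,0.68],[0,0,0,-0.0217,0.68],[0,0,0,-0.0217,0.68],[0,0,0,-0.0062,0.68],[0,0,0,0,0.68]]'
python3 - <<'E'
from h import *
p=np.load("case.npy"); x=np.load("carton.npy"); l=local(p,x)
plan(T(p,[[l[0],l[1]+.03+.009+.025,.107]])[0],-.208+np.pi)
im=r.snapshot("wrist"); cv2.imwrite("pics/w1.png",im[:,:,::-1])
im=r.snapshot("side"); cv2.imwrite("pics/s1.png",cv2.resize(im[90:290,150:400,::-1],None,fx=3,fy=3))
E
```

```text
clock: 3.8
tool_pos: [0.6219, 0.0953, 0.2102]
eef_rot: [0.1, 0.995, 0.0, -0.0]
contact_force: [-0.0, 0.3, -0.8]
opening: 0.324
t 3.8 pos [0.6219 0.0953 0.2102] xang 168.56 tool shift [ 0.0032 -0.0012  0.1032] yaw turns 0.0013 F [-0.02  0.29 -0.76]
```

View pics/w1.png

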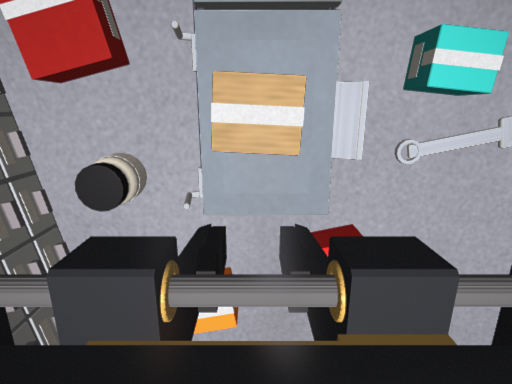

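View pics/s1.png

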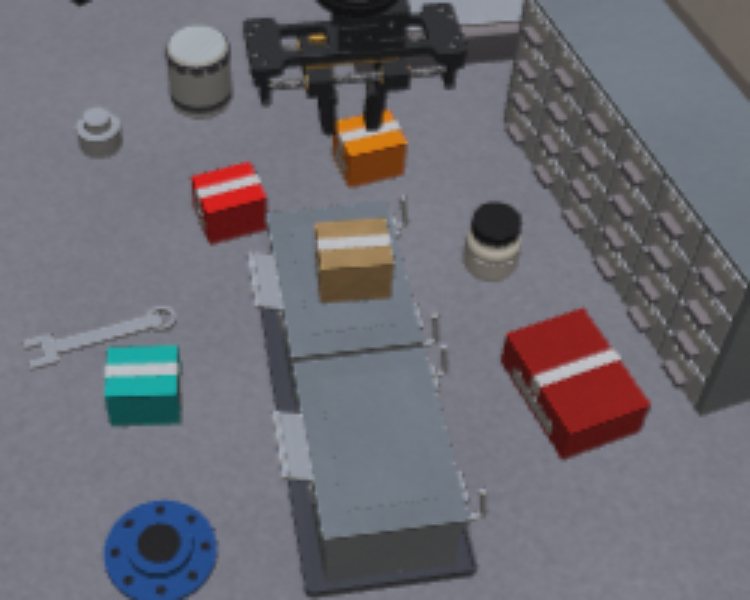

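```bash
python3 - <<'E'
from h import *
c=r.get_calibration("wrist")
for z,pts in ((.094,[(195,10),(339,10),(329,214),(203,214)]),(.148,[(213,72),(306,74),(301,155),(211,151)]),(.097,[(333,82),(332,157)]),(.102,[(367,83),(361,159)])):
    P=np.array([back(c,u,z) for u in pts]); print(z,P[:,:2].round(4).tolist(),P.mean(0).round(4), [np.linalg.norm(P[i]-P[i-1]).round(4) for i in range(len(P))], [round(float(np.arctan2(*(P[i]-P[i-1])[[1,0]])),3) for i in range(len(P))])
p=np.load("case.npy"); x=np.load("carton.npy")
print("tabpt pred",T(p,[[-.078,0,.097]])[0],"err proj lid", proj(c,T(p,[[.064,-.094,.094],[-.064,-.094,.094],[-.064,.094,.094],[.064,.094,.094],[-.078,0,.097]])).round(1).tolist())
E
```

```text
0.094 [[0.6411, -0.0618], [0.5194, -0.0368], [0.5531, 0.1464], [0.6797, 0.1203]] [0.5983 0.042  0.094 ] [np.float64(0.1862), np.float64(0.1242), np.float64(0.1863), np.float64(0.1293)] [-1.78, 2.939, 1.389, -0.203]
0.148 [[0.6323, -0.0028], [0.5653, 0.0124], [0.5785, 0.071], [0.6476, 0.0536]] [0.606  0.0335 0.148 ] [np.float64(0.0584), np.float64(0.0687), np.float64(0.0601), np.float64(0.0712)] [-1.835, 2.919, 1.349, -0.247]
0.097 [[0.533, 0.0204], [0.543, 0.088]] [0.538  0.0542 0.097 ] [np.float64(0.0683), np.float64(0.0683)] [-1.717, 1.425]
0.102 [[0.5048, 0.0275], [0.5174, 0.0944]] [0.5111 0.0609 0.102 ] [np.float64(0.0681), np.float64(0.0681)] [-1.757, 1.385]
tabpt pred [0.52360305 0.05963709 0.097     ] err proj lid [[192.7, 10.8], [341.0, 11.6], [325.9, 216.8], [201.4, 216.2], [348.5, 123.4]]
```

```bash
python3 -m jog '[[0.002,0,0.01,0,0.68],[0,0,0.025,0,0.68],[0,0,0.025,0,0.68],[0,0,0.02,0,0.68],[0,0,0.013,0,0.68],[0,0,0.007,0,0.68],[0,0,0.002,0,0.68],[0,0,0,0,0.68],[0,-0.004,0,0,0.68],[0,-0.005,0,0,0.68],[0,-0.005,0,0,0.68],[0,-0.004,0,0,0.68],[0,-0.003,0,0,0.68],[0,-0.003,0,0,0.68],[0,-0.003,0,0,0.68],[0,-0.003,0,0,0.68],[0,-0.003,0,0,0.68],[0,-0.003,0,0,0.68],[0,-0.003,0,0,0.68],[0,-0.003,0,0,0.68]]'
python3 - <<'E'
from h import *
p=np.load("case.npy"); s,q,R=tool(); print(local(p,q),q,s["contact_force"])
im=r.snapshot("wrist"); cv2.imwrite("pics/w2.png",im[:,:,::-1])
E
```

```text
clock: 5.9
tool_pos: [0.6129, 0.0528, 0.1082]
eef_rot: [0.101, 0.995, 0.0, 0.0]
contact_force: [0.9, 3.1, 2.1]
opening: 0.322
[0.01074031 0.01173911] [0.61285709 0.05282776 0.10821741] [0.86055037 3.08444676 2.12222912]
```

View pics/w2.png

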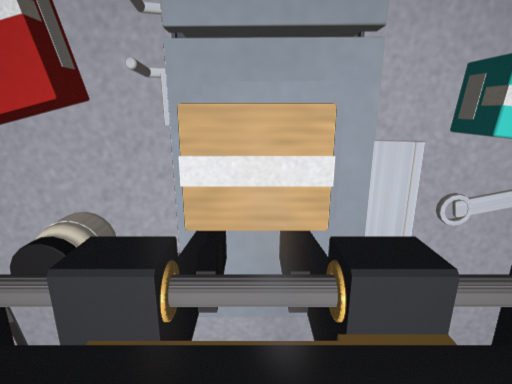

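```bash
python3 -m jog '[[0,-0.004,0,0,0.68],[0,-0.004,0,0,0.68],[0,-0.004,0,0,0.68],[0,-0.004,0,0,0.68],[0,-0.004,0,0,0.68],[0,-0.004,0,0,0.68],[0,-0.004,0,0,0.68],[0,-0.004,0,0,0.68],[0,-0.004,0,0,0.68],[0,-0.004,0,0,0.68],[0,-0.004,0,0,0.68],[0,-0.004,0,0,0.68],[0,-0.004,0,0,0.68],[0,-0.004,0,0,0.68],[0,-0.004,0,0,0.68],[0,-0.004,0,0,0.68],[0,-0.004,0,0,0.68],[0,-0.004,0,0,0.68],[0,-0.004,0,0,0.68],[0,-0.004,0,0,0.68]]'
python3 - <<'E'
from h import *
p=np.load("case.npy"); s,q,R=tool(); print(local(p,q),q,s["contact_force"])
im=r.snapshot("wrist"); cv2.imwrite("pics/w3.png",im[:,:,::-1])
E
```

```text
clock: 7.95
tool_pos: [0.5965, -0.0258, 0.1081]
eef_rot: [0.101, 0.995, 0.0, 0.0]
contact_force: [1.4, 5.3, 2.6]
opening: 0.321
[ 0.0109443  -0.06862031] [ 0.59648841 -0.02584718  0.10806277] [1.38823901 5.26424899 2.64493568]
```

View pics/w3.png

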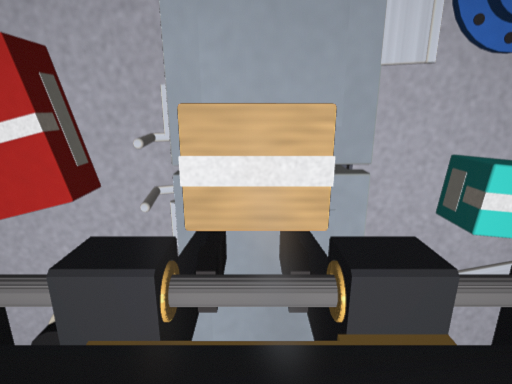

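```bash
python3 -m jog '[[0,-0.004,0,0,0.68],[0,-0.0045,0,0,0.68],[0,-0.0045,0,0,0.68],[0,-0.0045,0,0,0.68],[0,-0.0045,0,0,0.68],[0,-0.0045,0,0,0.68],[0,-0.0045,0,0,0.68],[0,-0.0045,0,0,0.68],[0,-0.0045,0,0,0.68],[0,-0.0045,0,0,0.68],[0,-0.0045,0,0,0.68],[0,-0.0045,0,0,0.68],[0,-0.0045,0,0,0.68],[0,-0.0045,0,0,0.68],[0,-0.0045,0,0,0.68],[0,-0.0045,0,0,0.68],[0,-0.004,0,0,0.68],[0,-0.003,0,0,0.68],[0,-0.002,0,0,0.68],[0,-0.001,0,0,0.68]]'
python3 - <<'E'
from h import *
p=np.load("case.npy"); s,q,R=tool(); print(local(p,q),q,s["contact_force"])
im=r.snapshot("wrist"); cv2.imwrite("pics/w4.png",im[:,:,::-1])
E
```

```text
clock: 10.0
tool_pos: [0.58, -0.1058, 0.108]
eef_rot: [0.101, 0.995, -0.0, -0.0]
contact_force: [0.9, 3.9, 2.4]
opening: 0.32
[ 0.01129385 -0.15024216] [ 0.58000189 -0.10578742  0.10797603] [0.89556362 3.90233652 2.40266421]
```

View pics/w4.png

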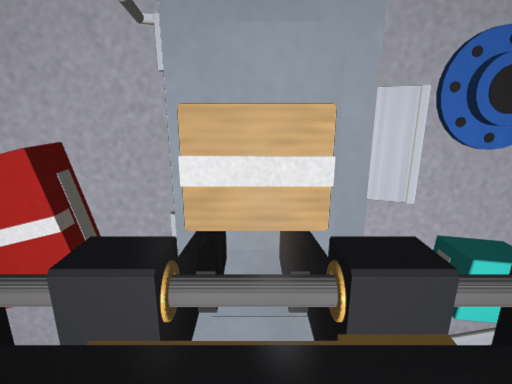

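```bash
python3 -m jog '[[0,0.004,0,0,0.68],[0,0.01,0,0,0.68],[0,0.015,0,0,0.68],[0,0.015,-0.02,0,0.6],[0,0.015,-0.03,0.01,0.4],[0,0.015,-0.04,0.02,0.2],[0,0.02,-0.01,0.022,0],[0,0,0,0.022,0],[0,0,0,0.022,0],[0,0,0,0.022,0],[0,0,0,0.022,0],[0,0,0,0.022,0],[0,0,0,0.022,0],[0,0,0,0.022,0],[0,0,0,0.022,0],[0,0,0,0.022,0],[0,0,0,0.006,0],[0,0,0,0,0]]'
python3 - <<'E'
from h import *
p=np.array([.5993,.043,-.2055]);np.save("case2.npy",p)
plan(T(p,[[-.081,0,.2]])[0],p[2]+np.pi/2)
im=r.snapshot("side"); cv2.imwrite("pics/s2.png",cv2.resize(im[90:290,150:400,::-1],None,fx=3,fy=3))
im=r.snapshot("wrist"); cv2.imwrite("pics/w5.png",im[:,:,::-1])
E
```

```text
clock: 11.85
tool_pos: [0.6033, -0.0138, 0.2079]
eef_rot: [0.786, 0.619, -0.0, -0.0]
contact_force: [0.0, 0.5, -0.2]
opening: 1.001
t 11.85 pos [ 0.6033 -0.0138  0.2079] xang 76.42 tool shift [ 0.0517 -0.0982  0.0079] yaw turns -0.005 F [ 0.02  0.45 -0.2 ]
```

View pics/s2.png

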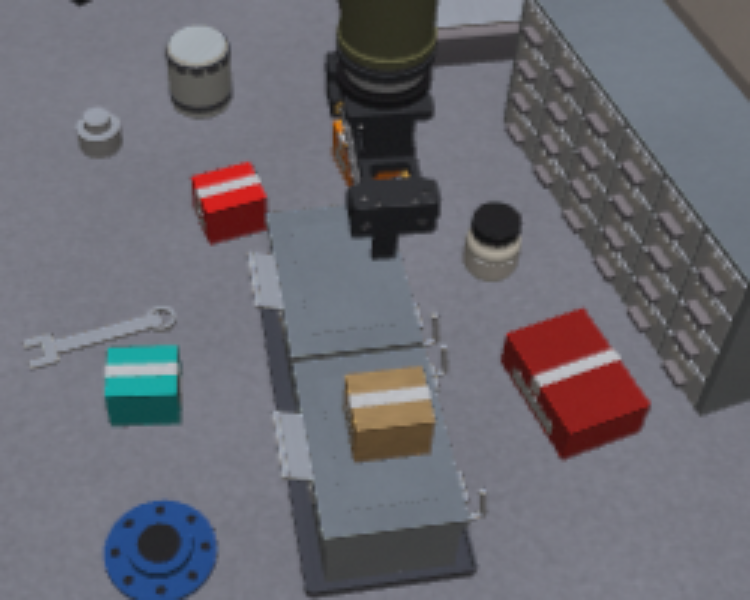

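View pics/w5.png

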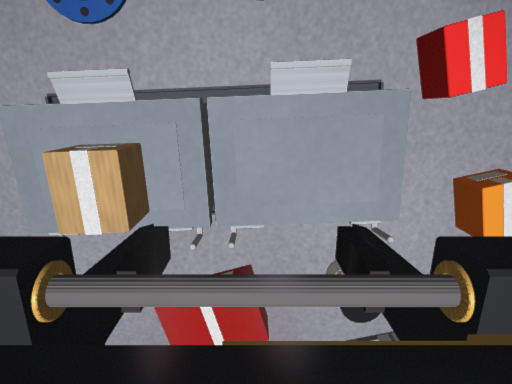

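```bash
python3 - <<'E'
from h import *
p=np.load("case2.npy")
c=r.get_calibration("wrist")
for z,pts in ((.094,[(207,98),(408,91),(400,219),(213,226)]),(.104,[(272,63),(350,60)]),(.096,[(275,95),(350,93)])):
    for u in pts: print(z,u,local(p,back(c,u,z)).round(4))
E
```

```text
0.094 (207, 98) [-0.063  -0.0941]
0.094 (408, 91) [-0.0631  0.0899]
0.094 (400, 219) [0.0614 0.0946]
0.094 (213, 226) [ 0.0629 -0.0971]
0.104 (272, 63) [-0.0896 -0.0345]
0.104 (350, 60) [-0.0897  0.0325]
0.096 (275, 95) [-0.0635 -0.0317]
0.096 (350, 93) [-0.063   0.0364]
```

```bash
python3 -m jog '[[0.01,-0.02,0,-0.005,0],[0.013,-0.025,0,0,0],[0.013,-0.025,0,0,0],[0.01,-0.02,0,0,0],[0.005,-0.008,0,0,0],[0,0,0,0,0],[0,0,0,0,0]]'
python3 - <<'E'
from h import *
p=np.load("case2.npy")
plan(T(p,[[-.081,0,.2]])[0],p[2]+np.pi/2)
im=r.snapshot("wrist"); cv2.imwrite("pics/w6.png",im[:,:,::-1])
im=r.snapshot("side"); cv2.imwrite("pics/s3.png",cv2.resize(im[90:290,150:400,::-1],None,fx=3,fy=3))
E
```

```text
clock: 12.65
tool_pos: [0.5197, 0.0552, 0.2081]
eef_rot: [0.777, 0.63, 0.0, 0.0]
contact_force: [0.2, -0.7, -0.2]
opening: 1.001
t 12.65 pos [0.5197 0.0552 0.2081] xang 78.03 tool shift [ 0.0043 -0.0006  0.0081] yaw turns -0.0006 F [ 0.2  -0.65 -0.2 ]
```

View pics/w6.png

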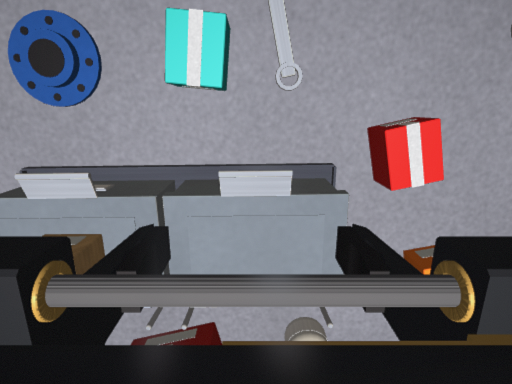

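```bash
python3 -m jog '[[0.0043,-0.0006,0.02,0,0],[0,0,0.03,0,0],[0,0,0.03,0,0],[0,0,0.02,0,0],[0,0,0.01,0,0],[0,0,0.005,0,0],[0,0,0.003,0,0],[0,0,0,0,0],[0,0,0,0,0]]'
python3 - <<'E'
from h import *
p=np.load("case2.npy")
plan(T(p,[[-.081,0,.089]])[0],p[2]+np.pi/2)
im=r.snapshot("wrist"); cv2.imwrite("pics/w7.png",im[:,:,::-1])
im=r.snapshot("side"); cv2.imwrite("pics/s4.png",cv2.resize(im[110:250,180:350,::-1],None,fx=4,fy=4))
E
```

```text
clock: 13.65
tool_pos: [0.5196, 0.0604, 0.0907]
eef_rot: [0.777, 0.63, 0.001, 0.0]
contact_force: [1.0, -1.3, -1.3]
opening: 1.0
t 13.65 pos [0.5196 0.0604 0.0907] xang 78.04 tool shift [-0.0008  0.0006  0.0017] yaw turns -0.0005 F [ 0.99 -1.26 -1.26]
```

View pics/s4.png

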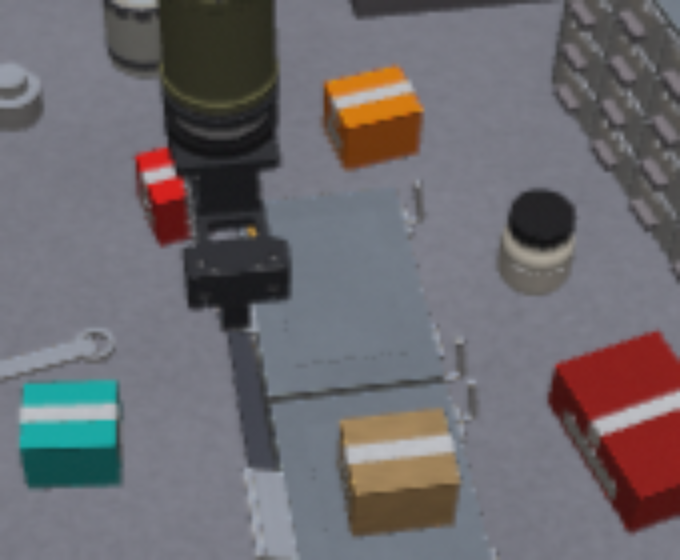

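View pics/w7.png

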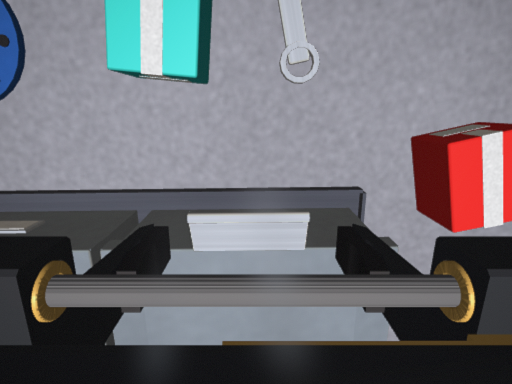

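```bash
python3 -m jog '[[0,0,0,0,0.15],[0,0,0,0,0.25],[0,0,0,0,0.3],[0,0,0,0,0.3],[0,0,0,0,0.3],[0,0,0,0,0.3]]' 20
python3 - <<'E'
from h import *
p=np.load("case2.npy")
s,q,R=tool();print(local(p,q),q,s["contact_force"],s["opening"]*88)
im=r.snapshot("wrist"); cv2.imwrite("pics/w8.png",im[:,:,::-1])
# arc increments
h=np.array([.063,.092]); a=np.array([-.081,.0985]); d=a-h; rad=np.hypot(*d); th0=np.arctan2(d[1],-d[0]); print(rad,th0)
prev=None
for i in range(0,41):
    th=th0+1.86*i/40; P=h+rad*np.array([-np.cos(th),np.sin(th)])
    if prev is not None: print(i,round(th-th0,3),"dy",round(P[0]-prev[0],4),"dz",round(-(P[1]-prev[1]),4))
    prev=P
E
```

```text
clock: 14.35
tool_pos: [0.5189, 0.0603, 0.09]
eef_rot: [0.777, 0.63, -0.0, -0.0]
contact_force: [0.0, 0.1, 0.9]
opening: 0.701
[-0.08223956  0.00053091] [0.51889917 0.06030127 0.08998047] [0.01495233 0.12711647 0.93136646] 61.6694920848588
0.14414662673819323 0.04510826919416396
1 0.046 dy 0.0005 dz -0.0067
2 0.093 dy 0.0008 dz -0.0067
3 0.14 dy 0.0011 dz -0.0066
4 0.186 dy 0.0014 dz -0.0066
5 0.232 dy 0.0017 dz -0.0065
6 0.279 dy 0.002 dz -0.0064
7 0.326 dy 0.0023 dz -0.0063
8 0.372 dy 0.0026 dz -0.0062
9 0.419 dy 0.0029 dz -0.0061
10 0.465 dy 0.0031 dz -0.0059
11 0.512 dy 0.0034 dz -0.0058
12 0.558 dy 0.0037 dz -0.0056
13 0.604 dy 0.0039 dz -0.0054
14 0.651 dy 0.0042 dz -0.0052
15 0.698 dy 0.0044 dz -0.005
16 0.744 dy 0.0046 dz -0.0048
17 0.79 dy 0.0049 dz -0.0046
18 0.837 dy 0.0051 dz -0.0044
19 0.884 dy 0.0053 dz -0.0041
20 0.93 dy 0.0055 dz -0.0039
21 0.976 dy 0.0056 dz -0.0036
22 1.023 dy 0.0058 dz -0.0034
23 1.07 dy 0.0059 dz -0.0031
24 1.116 dy 0.0061 dz -0.0028
25 1.162 dy 0.0062 dz -0.0025
26 1.209 dy 0.0063 dz -0.0022
27 1.256 dy 0.0064 dz -0.0019
28 1.302 dy 0.0065 dz -0.0016
29 1.348 dy 0.0066 dz -0.0013
30 1.395 dy 0.0066 dz -0.001
31 1.442 dy 0.0067 dz -0.0007
32 1.488 dy 0.0067 dz -0.0004
33 1.534 dy 0.0067 dz -0.0001
34 1.581 dy 0.0067 dz 0.0002
35 1.628 dy 0.0067 dz 0.0005
36 1.674 dy 0.0066 dz 0.0008
37 1.721 dy 0.0066 dz 0.0011
38 1.767 dy 0.0065 dz 0.0014
39 1.814 dy 0.0065 dz 0.0018
40 1.86 dy 0.0064 dz 0.0021
```

View pics/w8.png

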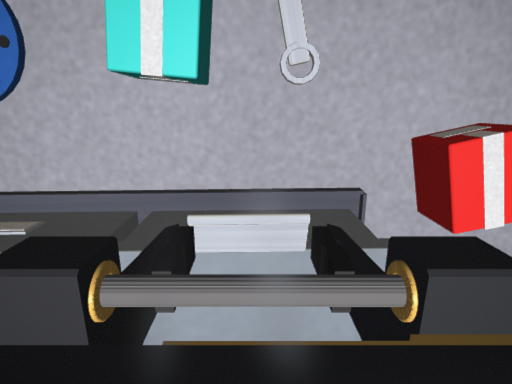

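```bash
python3 - <<'E'
from h import *
p=np.load("case2.npy")
s,q,R=tool(); c=r.get_calibration("wrist")
print("TCP px",proj(c,[q, q+R[:,0]*.031, q-R[:,0]*.031]).round(1).tolist(), "depth",c["R"]@q+c["t"])
for x,z in ((-.064,.094),(-.089,.102)):
    print(proj(c,T(p,[[x,-.035,z],[x,.035,z]])).round(1).tolist())
print("cam pos",(-c["R"].T@c["t"]).round(3)); print(c["mtx"])
for z in (.05,.07,.08,.09,.1):
  P=[back(c,u,z) for u in ((188,216),(309,216),(193,250),(305,250))]; print(z,[local(p,x).round(4).tolist() for x in P])
E
```

```text
TCP px [[251.6, 221.8], [301.6, 221.7], [201.7, 221.8]] depth [-0.00057868  0.0188796   0.18651549]
[[194.8, 251.7], [307.0, 251.2]]
[[189.9, 218.5], [311.3, 218.0]]
cam pos [0.453 0.075 0.265]
[[300.34563485   0.         252.55800698]
 [  0.         300.34563485 191.38931272]
 [  0.           0.           1.        ]]
0.05 [[-0.0717, -0.048], [-0.0713, 0.0439], [-0.0434, -0.0458], [-0.043, 0.042]]
0.07 [[-0.0789, -0.0434], [-0.0786, 0.0399], [-0.0533, -0.0414], [-0.0529, 0.0382]]
0.08 [[-0.0825, -0.0411], [-0.0822, 0.038], [-0.0582, -0.0392], [-0.0579, 0.0364]]
0.09 [[-0.0862, -0.0388], [-0.0859, 0.036], [-0.0632, -0.037], [-0.0629, 0.0345]]
0.1 [[-0.0898, -0.0365], [-0.0895, 0.034], [-0.0681, -0.0348], [-0.0678, 0.0326]]
```

```bash
python3 -c "
import cv2
a=cv2.imread('pics/w8.png');cv2.imwrite('pics/w8c.png',cv2.resize(a[180:330,130:370],None,fx=3.3,fy=3.3,interpolation=cv2.INTER_CUBIC))"
```

```text
(no output)
```

View pics/w8c.png

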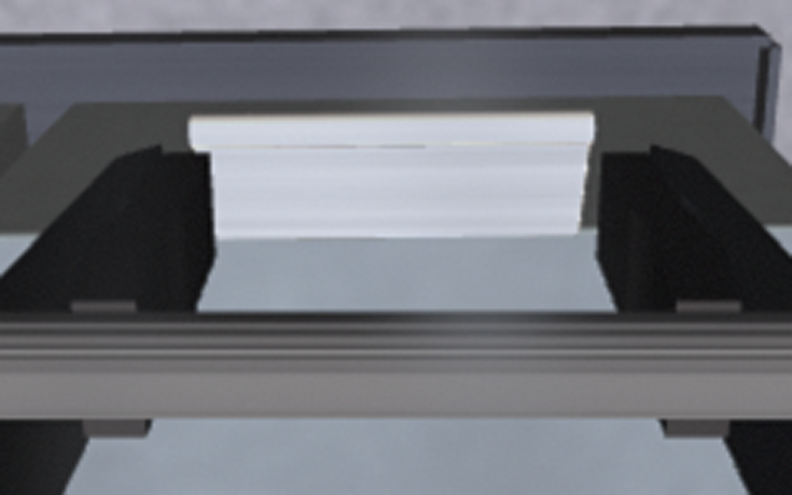

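```bash
python3 -m jog '[[0,0,0,0,0.34],[0,0,0,0,0.38],[0,0,0,0,0.45],[0,0,0,0,0.5],[0,0,0,0,0.5],[0,0,0,0,0.5]]' 20
python3 - <<'E'
from h import *
p=np.load("case2.npy")
s,q,R=tool();print(local(p,q),q,s["contact_force"],s["opening"])
im=r.snapshot("wrist"); cv2.imwrite("pics/w9.png",cv2.resize(im[180:330,130:370,::-1],None,fx=3.3,fy=3.3,interpolation=cv2.INTER_CUBIC))
E
```

```text
clock: 15.0
tool_pos: [0.519, 0.0603, 0.09]
eef_rot: [0.777, 0.63, 0.0, -0.0]
contact_force: [-0.4, 0.8, -1.0]
opening: 0.499
[-0.08219513  0.00056734] [0.5189501  0.06032787 0.09001607] [-0.38316215  0.76307363 -1.02876522] 0.4992066199589143
```

View pics/w9.png

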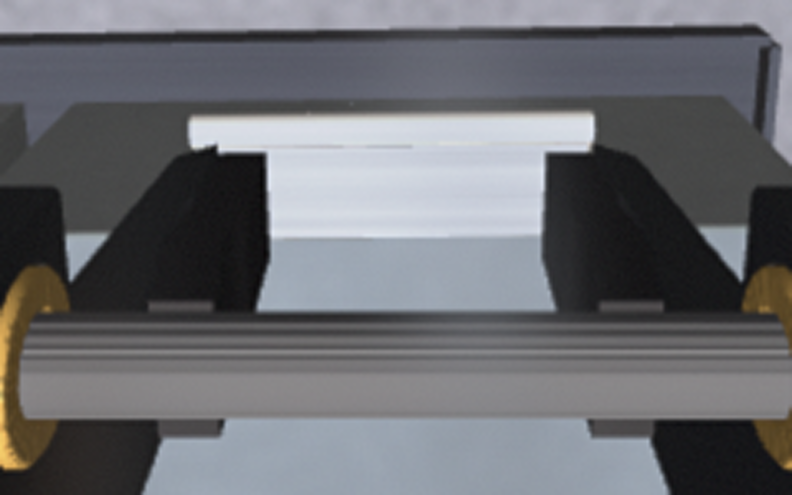

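```bash
python3 - <<'E'
from h import *
p=np.load("case2.npy")
s,q,R=tool()
ims=[]
for n in("side","scene"):
    im=r.snapshot(n)[:,:,::-1].copy(); c=r.get_calibration(n)
    u0=proj(c,[q])[0].astype(int)
    f=8; a,b=u0-[24,40]; big=cv2.resize(im[b:b+60,a:a+48],None,fx=f,fy=f,interpolation=cv2.INTER_CUBIC)
    pts=[q+R[:,0]*sx*(.022+t)+R[:,1]*sy*.009 for sx in(-1,1) for sy in(-1,1) for t in (0,.0175)]
    for u in proj(c,pts): cv2.circle(big,tuple(int(v) for v in ((u-[a,b]+.5)*f)),3,(0,0,255),-1)
    for u in proj(c,[x-R[:,2]*.028 for x in pts]): cv2.circle(big,tuple(int(v) for v in ((u-[a,b]+.5)*f)),3,(0,255,0),-1)
    ims.append(big)
cv2.imwrite("pics/chk.png",np.hstack(ims))
c=r.get_calibration("wrist")
pts=[q+R[:,0]*sx*(.022+t)+R[:,1]*sy*.009 -R[:,2]*h for h in (0,.01,.02,.03) for sx in(-1,1) for sy in(-1,1) for t in (0,.0175)]
im=r.snapshot("wrist")[:,:,::-1].copy()
big=cv2.resize(im[180:330,130:370],None,fx=3.3,fy=3.3)
for i,u in enumerate(proj(c,pts)): cv2.circle(big,tuple(int(v) for v in ((u-[130,180]+.5)*3.3)),3,[(0,0,255),(0,255,255),(0,255,0),(255,0,0)][i//8],-1)
cv2.imwrite("pics/chkw.png",big)
E
```

```text
(no output)
```

View pics/chk.png

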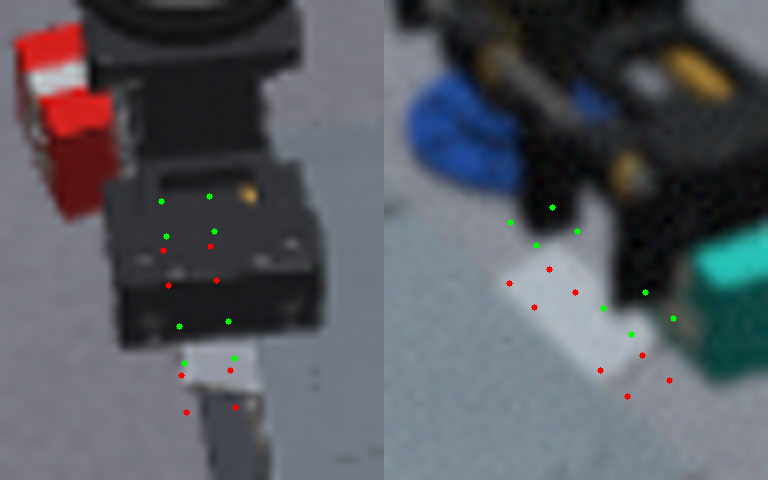

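View pics/chkw.png

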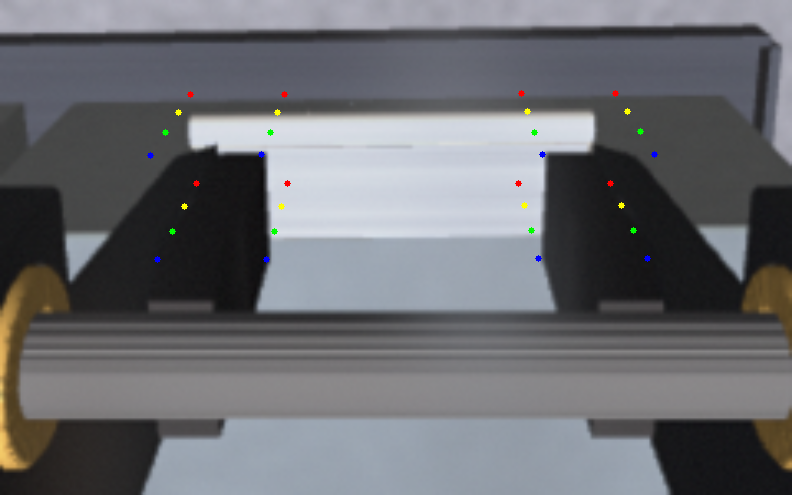

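```bash
python3 -m jog '[[0,0,0,0,0.3],[0,0,0,0,0],[0,0,0,0,0],[0,0,0,0,0],[0,0,0.008,0,0],[0,0,0.008,0,0],[0,0,0.006,0,0],[0,0,0.004,0,0],[0,0,0,0,0]]'
python3 - <<'E'
from h import *
p=np.load("case2.npy")
s,q,R=tool();print(local(p,q),q,s["contact_force"],s["opening"])
im=r.snapshot("wrist")[:,:,::-1]; cv2.imwrite("pics/w10.png",cv2.resize(im[180:330,130:370],None,fx=3.3,fy=3.3,interpolation=cv2.INTER_CUBIC))
c=r.get_calibration("scene");im=r.snapshot("scene")[:,:,::-1]; a,b=proj(c,[q])[0].astype(int)-[40,60]
cv2.imwrite("pics/c10.png",cv2.resize(im[b:b+90,a:a+110],None,fx=6.5,fy=6.5,interpolation=cv2.INTER_CUBIC))
E
```

```text
clock: 16.1
tool_pos: [0.5184, 0.0603, 0.0632]
eef_rot: [0.777, 0.63, -0.001, -0.0]
contact_force: [-0.7, 0.5, 0.4]
opening: 1.004
[-0.08269461  0.00039503] [0.51842597 0.0602611  0.06319346] [-0.74562087  0.52900321  0.35944296] 1.0043133558504518
```

View pics/w10.png

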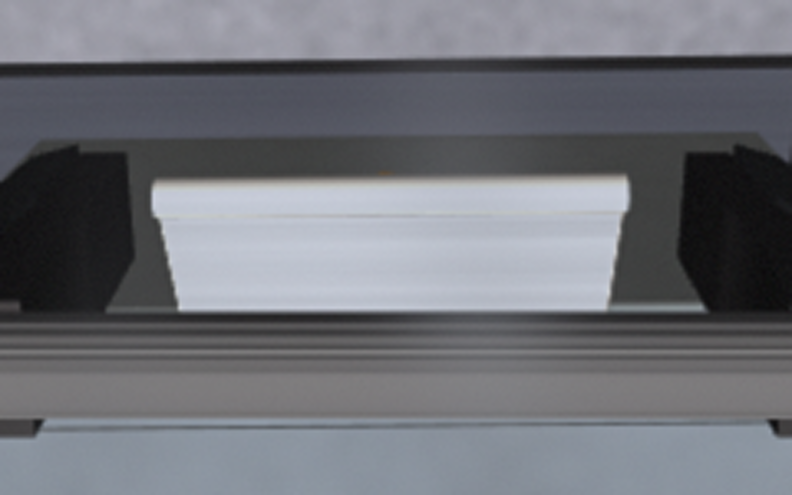

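View pics/c10.png

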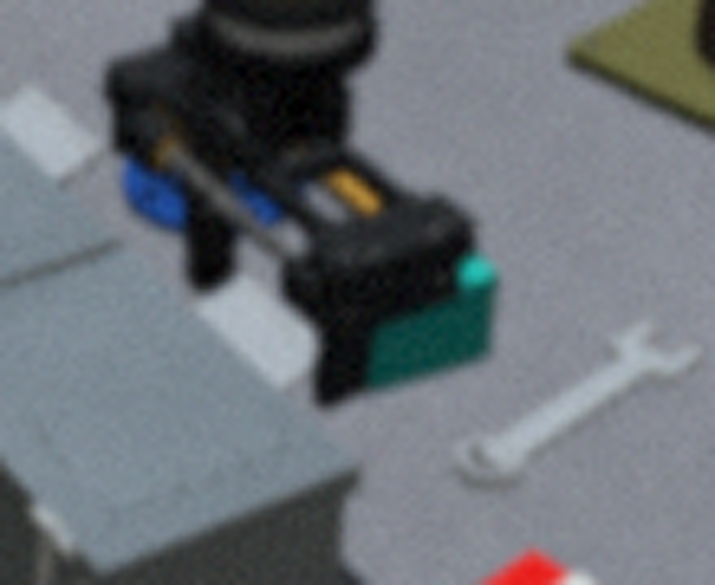

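```bash
python3 -m jog '[[0,0.001,0.003,0,0],[0,0,0.002,0,0],[0,0,0,0,0.05],[0,0,0,0,0.1],[0,0,0,0,0.15],[0,0,0,0,0.2],[0,0,0,0,0.25],[0,0,0,0,0.3],[0,0,0,0,0.35],[0,0,0,0,0.35],[0,0,0,0,0.35]]' 20
python3 - <<'E'
from h import *
p=np.load("case2.npy")
s,q,R=tool();print(local(p,q),q,s["contact_force"],s["opening"]*88)
im=r.snapshot("wrist")[:,:,::-1]; cv2.imwrite("pics/w11.png",cv2.resize(im[180:330,130:370],None,fx=3.3,fy=3.3,interpolation=cv2.INTER_CUBIC))
E
```

```text
clock: 17.3
tool_pos: [0.5194, 0.0578, 0.0589]
eef_rot: [0.777, 0.629, -0.001, 0.001]
contact_force: [-0.5, -6.3, 0.2]
opening: 0.789
[-0.08120397 -0.00178279] [0.51944084 0.05782494 0.05894289] [-0.4540919  -6.25737106  0.18587368] 69.42250546721542
```

View pics/w11.png

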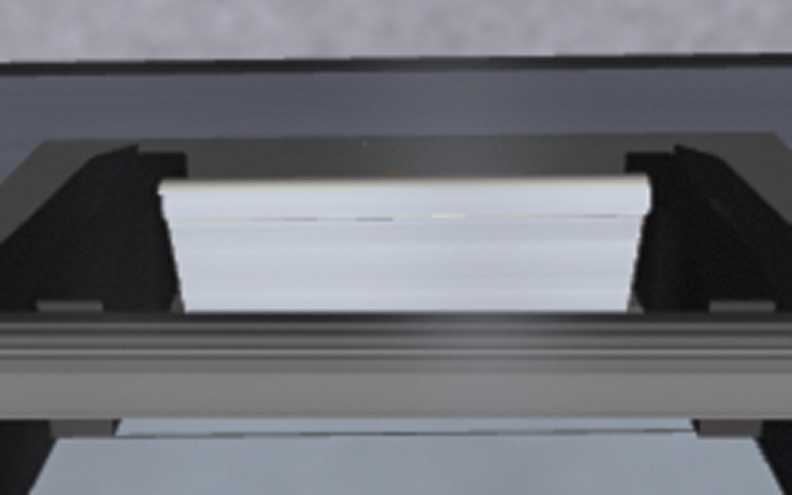

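```bash
python3 -m jog '[[-0.002,0,-0.002,0,0.35],[0,0.0005,-0.005,0,0.35],[0,0.0008,-0.0065,0,0.35],[0,0.0011,-0.0066,0,0.35],[0,0.0014,-0.0066,0,0.35],[0,0.0017,-0.0065,0,0.35],[0,0.002,-0.0064,0,0.35],[0,0.0023,-0.0063,0,0.35]]'
python3 - <<'E'
from h import *
p=np.load("case2.npy")
s,q,R=tool();print(local(p,q),q,s["contact_force"],s["opening"]*88)
im=r.snapshot("wrist")[:,:,::-1]; cv2.imwrite("pics/w12.png",im)
E
```

```text
clock: 18.15
tool_pos: [0.5289, 0.056, 0.1054]
eef_rot: [0.777, 0.63, -0.0, -0.0]
contact_force: [0.9, -3.2, -3.4]
opening: 0.788
[-0.0715687  -0.00162529] [0.52890552 0.05601298 0.10542047] [ 0.9190586  -3.24466085 -3.37240556] 69.32254525783848
```

View pics/w12.png

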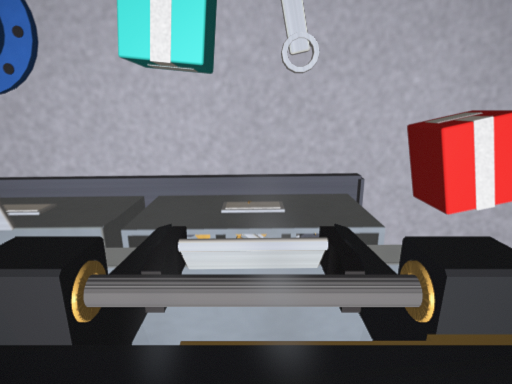

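```bash
python3 -m jog '[[0,0.0026,-0.0062,0,0.35],[0,0.0029,-0.0061,0,0.35],[0,0.0031,-0.0059,0,0.35],[0,0.0034,-0.0058,0,0.35],[0,0.0037,-0.0056,0,0.35],[0,0.0039,-0.0054,0,0.35],[0,0.0042,-0.0052,0,0.35],[0,0.0044,-0.005,0,0.35],[0,0.0046,-0.0048,0,0.35],[0,0.0049,-0.0046,0,0.35],[0,0.0051,-0.0044,0,0.35],[0,0.0053,-0.0041,0,0.35],[0,0.0055,-0.0039,0,0.35],[0,0.0056,-0.0036,0,0.35],[0,0.0058,-0.0034,0,0.35],[0,0.0059,-0.0031,0,0.35],[0,0.0061,-0.0028,0,0.35]]'
python3 - <<'E'
from h import *
p=np.load("case2.npy")
s,q,R=tool();l=local(p,q);print(l,q,s["contact_force"],s["opening"]*88)
x=l[0]-.063; z=q[2]+.0385-.092; print("r",np.hypot(x,z),"ang",np.arctan2(z,-x)-.045)
im=r.snapshot("side")[:,:,::-1]; cv2.imwrite("pics/s13.png",cv2.resize(im[90:290,150:400],None,fx=3,fy=3))
E
```

```text
clock: 19.9
tool_pos: [0.6051, 0.0408, 0.1851]
eef_rot: [0.777, 0.63, 0.001, -0.0]
contact_force: [-1.3, 1.5, -4.0]
opening: 0.789
[ 0.00618208 -0.00099816] [0.60514832 0.04076135 0.18507887] [-1.2740221   1.47805231 -4.00884608] 69.42214976761079
r 0.14332227424060698 ang 1.1181662609238812
```

View pics/s13.png

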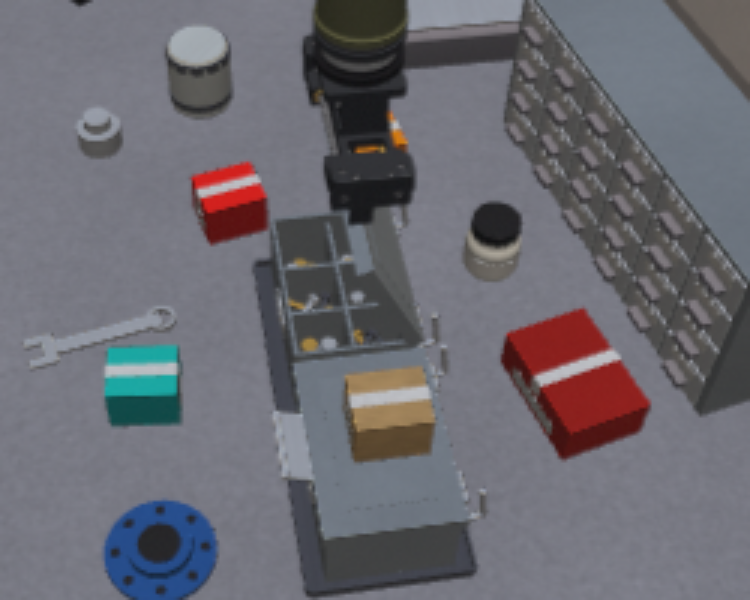

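```bash
python3 -m jog '[[0,0.0062,-0.0025,0,0.35],[0,0.0063,-0.0022,0,0.35],[0,0.0064,-0.0019,0,0.35],[0,0.0065,-0.0016,0,0.35],[0,0.0066,-0.0013,0,0.35],[0,0.0066,-0.001,0,0.35],[0,0.0067,-0.0007,0,0.35],[0,0.0067,-0.0004,0,0.35],[0,0.0067,-0.0001,0,0.35],[0,0.0067,0.0002,0,0.35],[0,0.0067,0.0005,0,0.35],[0,0.0066,0.0008,0,0.35],[0,0.0066,0.0011,0,0.35],[0,0.0065,0.0014,0,0.35],[0,0.0065,0.0018,0,0.35],[0,0.0064,0.0021,0,0.35],[0,0,0,0,0.35]]'
python3 - <<'E'
from h import *
p=np.load("case2.npy")
s,q,R=tool();l=local(p,q);print(l,q,s["contact_force"],s["opening"]*88)
x=l[0]-.063; z=q[2]+.0385-.092; print("r",np.hypot(x,z),"ang",np.arctan2(z,-x)-.045)
im=r.snapshot("side")[:,:,::-1]; cv2.imwrite("pics/s14.png",cv2.resize(im[90:290,150:400],None,fx=3,fy=3))
E
```

```text
clock: 21.65
tool_pos: [0.7086, 0.0201, 0.1889]
eef_rot: [0.777, 0.63, 0.002, -0.0]
contact_force: [1.3, 5.9, 0.3]
opening: 0.787
[ 1.11649978e-01 -9.19696973e-05] [0.70858199 0.02012704 0.18887035] [1.2781649  5.89747861 0.33973808] 69.22013665413752
r 0.1438469779280237 ang 1.8708067274579654
```

View pics/s14.png

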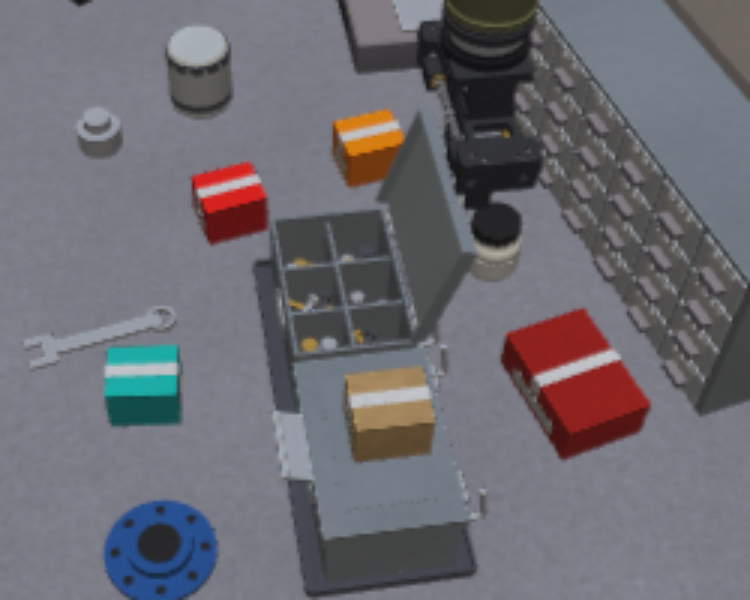

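```bash
python3 -m jog '[[0,0,0,0,0.25],[0,0,0,0,0.1],[0,0,0,0,0],[0,0,0,0,0],[0,0,0,0,0],[0,0,-0.01,0,0],[0,0,-0.02,0,0],[0,0,-0.03,0,0],[0,0,-0.03,0,0],[0,0,-0.02,0,0],[0,0,-0.01,0,0],[0,0,0,0,0],[0,0,0,0,0]]'
python3 - <<'E'
from h import *
s,q,R=tool();print(q,s["contact_force"],s["opening"])
for n,(a,b) in (("side",(150,90)),("scene",(150,100))):
    im=r.snapshot(n)[:,:,::-1]; cv2.imwrite(f"pics/{n}15.png",cv2.resize(im[b:b+190,a:a+250],None,fx=3,fy=3))
p=np.load("case2.npy"); g=T(p,[[.01,-.19,.094]])[0]
x,f=fit_carton([g[0],g[1],p[2]],.094); print(x,f,local(p,x))
E
```

```text
clock: 23.0
tool_pos: [0.7063, 0.0183, 0.3077]
eef_rot: [0.777, 0.63, -0.001, -0.0]
contact_force: [-1.1, 0.2, 0.9]
opening: 0.998
[0.70632492 0.01828681 0.3076716 ] [-1.13944544  0.16713992  0.8860601 ] 0.9984706212621322
scene [202.8, 144.6, 232.7, 171.2] 0.75
no side
[ 0.56189041 -0.15263182 -0.36562583] 0.19712607064486445 [ 0.00329752 -0.19914922]
```

View pics/side15.png

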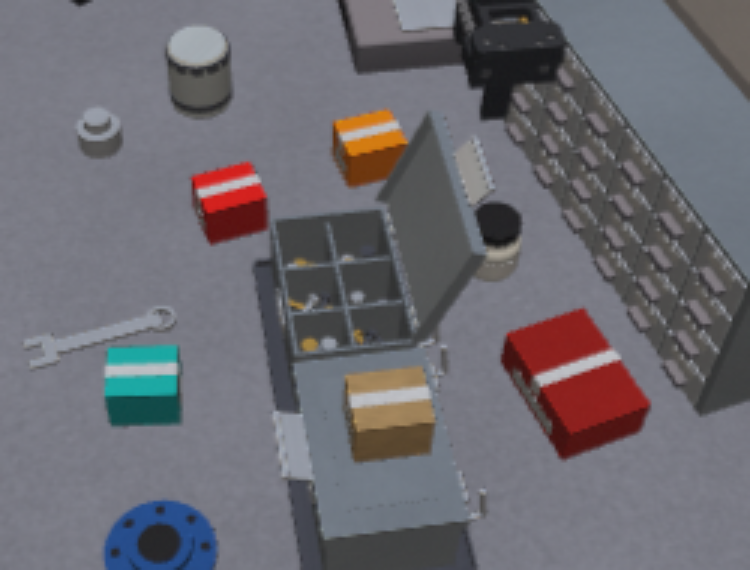

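View pics/scene15.png

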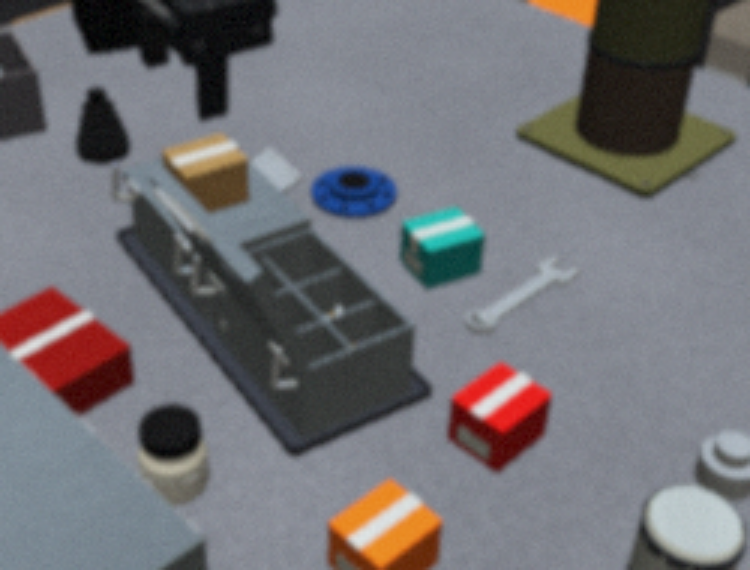

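```bash
python3 -m jog '[[0,0,-0.02,0,0],[0,0,0,0,0],[0,0,0,0,0],[0,0,0,0,0],[0,0,0,0,0],[0,0,0,0,0],[0,0,0,0,0],[0,0,0,0,0]]'
python3 - <<'E'
from h import *
a=cv2.imread("pics/side15.png"); im=r.snapshot("side")[:,:,::-1]; b=cv2.resize(im[90:280,150:400],None,fx=3,fy=3)
d=np.abs(a.astype(int)-b).mean(2); print("diff lid/carton region",d[120:560,0:430].mean().round(2),(d[200:560,200:500]>40).sum())
r.finish_job(); print("done",r.get_state()["clock"])
E
```

```text
clock: 24.0
tool_pos: [0.7068, 0.0185, 0.3285]
eef_rot: [0.777, 0.63, -0.0, -0.0]
contact_force: [-1.2, 0.9, 1.1]
opening: 1.002
diff lid/carton region 0.61 0
the job is handed in; nothing more can be done
the job is handed in; nothing more can be done
```

The job is handed in at about 24 s. The carton stands upright and wholly on the neighbouring (right-hand) case's lid, and the freed lid leans back open by itself.

**Push:** I slid the carton across with two partly closed fingers at about 40 mm/s. The largest contact force I read was about 6 N.

**Lid:** I gripped the tab by its side edges, carried it along the hinge arc to about 1.87 rad, and released it. It settled back onto its stops.

**Last checks:**
- The other case stayed shut, and nothing else on the counter appears to have moved in the pictures.
- Two side pictures about 1 s apart showed no change around the lid and carton.
- The gripper was open and clear of everything.

**What failed or disagreed:**
- **Finger length:** the fingertips turned out to be about 30 mm short of the reported TCP. My first closing missed above the tab without touching it, and I regripped lower. It also means the push contact was probably higher on the carton than I planned.
- **Final carton fit:** the side camera gave no detection in the last check, so that fit used the scene camera only. It put the carton about 5 mm from the middle of the free lid, but its angle was about 9° off square. The wrist picture at the end of the push showed it square, so I think the fitted angle is noise.

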